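# Dock an electronic shelf label behind the shelf lip and hold it on its contacts

### The job

One of the three label docks behind the front lip of the blue bench shelf is empty: take the wide electronic shelf label out of the slotted rack and slide its tongue down behind the lip into that dock, upright and with its display facing out over the lip like the two labels already fitted. Push it down by feel against the sprung contacts until its shoulder sits home on the lip, and finish while the gripper is still holding it pressed home: it springs up if let go, and it has to stay on the contacts while it pairs. Leave the two small labels in the rack, and do not disturb the cartons or anything else lying about.

Things in the scene. Friction and masses are not known exactly. Their poses are not given: they have to be found in the camera images.
- label: Wide electronic shelf label, loose, 56-84 g: white case 14 thick (x -8.5 to 5.5), 70 wide (y), 48 tall (z 0 to 48), display on its -x face, standing on a grey tongue. Origin: on the case's underside (the shoulder), mid-tongue; z up. Tongue 5 thick, 40 wide down to z -13, then 3.2 thick, 36 wide to z -18. Starts in one of the rack's slots, shoulder on the rack's top. Grip the case's 14 mm from above.
- label_tip (a point): Middle of the bottom edge of the wide label's tongue, 18 mm below its shoulder.
- label_face (a point): Middle of the wide label's display, on its -x face (8.5 mm from the tongue's middle plane, 26 mm above the shoulder).
- rack: Fixed black slotted rack for labels, 164 (x) by 88 (y) by 30 tall. Origin: centre of its underside. Three slots, each 8 wide in x, 60 long in y, 24 deep, at x = -55, 0 and 55: one wide and two small labels stand in them one behind the other, displays towards the rack's -x.
- shelf: Fixed blue steel bench shelf, 520 wide (y), deck 85 above the bench. Origin: on the bench under the middle of the front, in the mid-plane of the dock slots; its front is its -x side. The front lip, 3 thick (x -7.5 to -4.5), stands 30 above the deck along the whole front. Docks behind the lip at y = -150, 0, 150; cartons behind them from x = 65 on.
- dock: The empty dock: fixed black frame on the deck behind the lip, 64 wide (y), 27 tall, at one of three places. Origin: on the deck, mid-slot; x into the shelf away from the lip, y along it, z up. The slot is 9 wide, between the lip's back (x -4.5) and the dock's back wall (x 4.5), and 48 long (y -24 to 24) between cheeks. Lip top at z 30, back wall and cheeks to z 27.
- dock_slot (a point): Middle of the slot's mouth in the empty dock, level with the top of the lip (30 mm above the deck). A fitted label's origin is here, its axes along the dock's.
- contacts (a joint): Sprung contact block in the empty dock's slot: 0 up (its top 20 mm above the deck, 10 below the lip's top), growing in m as it goes down. Pushes up with 4 N at 0 plus 0.8 N per mm: about 10 N at 0.008, where the label's shoulder meets the lip's top, a hard stop. Let go, it lifts the label again.
- fitted_a: A dock with a wide label already fitted (fixed, leave alone). Origin: on the deck in the middle of its slot; the case's shoulder is 30 mm above, its top 78 mm above the deck.
- fitted_b: The other dock with a fitted label, the same.
- small_a: A small label in the rack, loose, stays there: case 14 thick (x), 42 wide, 34 tall; origin on its underside over the tongue.
- small_b: The other small label in the rack, the same, stays there.
- carton_a: Brown carton on the shelf behind a dock, 110 by 125 by 45 tall, loose. Origin: centre of its underside.
- carton_b: Brown carton on the shelf behind a dock, 100 by 115 by 65 tall, loose. Origin: centre of its underside.
- carton_c: Brown carton on the shelf behind a dock, 110 by 120 by 30 tall, loose. Origin: centre of its underside.
- reel: Component reel lying flat on the bench, 178 diameter, 13 tall, loose. Origin: centre of its underside.
- tape_roll: Roll of packing tape lying flat on the bench, 108 diameter, 48 tall, loose. Origin: centre of its underside.
- scanner: Hand scanner lying on its side on the bench, about 110 by 160 by 36 tall, loose. Origin: on its underside, where head and handle meet.
There are look-alikes about, which are no part of the job. Leave any orange look-alike of the label alone.

How it is judged (in metres and radians):
On the way, in this order (a step that is already met when the one before it is completed fails the run):
1. the wide label is drawn up clear of the rack (z of label_tip in the frame of rack above 0.032 m and contact force between the fingers and label above 1 N), for 0.1 s.
2. the label is pressed home in the empty dock (value of joint contacts above 0.0055 m and horizontal distance between label_tip and dock_slot below 0.008 m and z of label_tip in the frame of dock below 0.0155 m and x of label_face in the frame of dock below -0.004 m and angle between label's own z axis and vertical below 0.15 rad and contact force between the fingers and label above 3 N), for 0.3 s.
At the end, for the whole second after the job is handed in: Fingers on the wide label (over 3 N) keep it pressed in the empty dock: contacts down over 5.5 of 8 mm, tongue tip within 8 mm of mid-slot and under 15.5 mm above the deck, display on the lip side, tilt under 0.15 rad, at rest; small labels moved under 15 mm, other loose things under 30 (all of step 2 and linear speed of label below 0.02 m/s and distance of each of small_a, small_b from where it was at the start of the episode below 0.015 m and distance of each of carton_a, carton_b, carton_c, reel, tape_roll, scanner from where it was at the start of the episode below 0.03 m); the arm keeps its last pose, push and grip.
It fails at once if a small label is moved more than 15 mm (distance of any of small_a, small_b from where it was at the start of the episode above 0.015 m).
It fails at once if a carton is moved more than 30 mm (distance of any of carton_a, carton_b, carton_c from where it was at the start of the episode above 0.03 m).
It fails at once if the reel, tape roll or scanner is moved more than 30 mm (distance of any of reel, tape_roll, scanner from where it was at the start of the episode above 0.03 m).
It also fails if it takes over 38 s, if anything falls off the work surface, if the arm or the gripper's body presses on something with over 40 N, if the wrist force passes 120 N, or if a joint passes its speed limit or range.

### The arm

A 6-joint arm with a two-finger parallel gripper is mounted at the origin on the work surface. World frame = base frame: x ahead of the robot, y to its left, z up, the work surface at z = 0. Lengths are in mm, angles in degrees, forces in N, time in s.
With the tool pointing down it reaches from about 350 to 850 mm from the base axis. Payload 8.1 kg.
Tool frame: the origin (TCP) lies between the finger pads; the fingertips stand 22 mm ahead of it and the grasp point (between the pads) lies 3 mm ahead of it (r.nose_length is the z of the fingertips in the tool frame, in mm); z points along the fingers, x is the direction in which the jaws open and shut, and the axes are right-handed (so a half turn about z gives the same grasp; the last joint's range is limited). The gripper opens to 85 mm and grips with 20 to 120 N. Pads are 22 mm wide; open, the fingers measure 114 mm over their backs; the gripper's body (76 mm by 85 mm) begins 54 mm behind the grasp point. The pads swing forward as they close: fully open they stand 13 mm farther back than shut.
Start: joints at [-73.132, 7.471, 85.268, -0, 87.261, -4.893], TCP at [222.461, -557.24, 253.292] pointing down, gripper open.
Joint ranges: [-169.43, 169.43], [-51.17, 129.36], [1.28, 143.12], [-76.62, 256.62], [0, 156.53], [-152.29, 152.29]. Speed limits (degrees/s): [136.94, 136.94, 159.86, 180, 180, 180].

### API

Orientations are given as [roll, pitch, yaw] about the fixed x, y, z axes, in that order (R = Rz(yaw) Ry(pitch) Rx(roll)).
In Python, from bench import r gives the robot as it stands.
- The arm moves only by the shell command python3 -m jog 'ROWS' [FORCE]. ROWS is JSON, a list of rows, each a list of 5 numbers: the shift along the tool's x, y, z in m, then the turn about the tool's z in degrees, then the opening in per cent of the stroke, from 0 (shut) to 100 (fully open). A call has 1 to 8 rows; each row is the pose to reach, as a shift and turn from the pose measured when the call began, along the tool's axes at that moment; what a row does not reach only later rows make up. A row lasts 1/10 s, in which the tool goes at most 50 mm and 8.59 degrees, less where a joint would pass 70% of its speed; a pose out of reach is approached as far as the arm can. A call with a gripper value outside its range is refused whole. The fingers move at their own pace and stop on an object; FORCE is the grip in N (left out, the last holds). Time passes only in rows, so rows that repeat a pose let the fingers close. It gives the time, the measured TCP pose, the force and the opening at its end, in the units of the state.
- r.sense(): the state, without advancing time (a new reading comes with each control period).
- r.snapshot(name): name is "scene" or "side" or "wrist"; returns a dict with "image" (384x512x3 uint8, red, green, blue), "K" (3x3 intrinsics, pixels), "T" (4x4, takes a point from camera to world coordinates); the wrist camera has in their place "tool_from_camera" (4x4, takes a point from camera to tool coordinates, whose origin is the TCP and whose axes are the tool frame's). Camera axes: x right, y down, z forward; pixel columns grow to the right and rows downward; lengths in mm; the calibration is good to about 2 mm. A picture is of the moment at which its call begins: read the wrist's pose just before it. There is no depth.
- r.hand_in(): hands the job in, once; it reports no verdict.
Trained networks look in a picture, given as the dict that the camera call returned (one of the last four; its "shot" number tells which), for a name from the list of things; names that differ only in an ending like _2 or _b are one class to them, and where a whole thing is asked for, a point or a joint stands for the part that bears it (a point fixed in the world has none). Each returns a list of dicts, best first, with "conf" (0 to 1); they miss things now and then, are a little off and sometimes report something else, mostly with a low value. They report only what shows in the picture. A call takes as long as a camera call. They do not tell look-alikes from the thing itself.
- r.search_frame(picture, label): "bbox" ([left, top, right, bottom] in pixels, round what is visible of it).
- r.pinpoint(picture, label): "uv" ([column, row] in pixels: a listed point, or the origin of a listed thing).
The state is a dict: "time": time; "joint_pos": joint angles; "qd": joint speeds; "joint_efforts": joint torques, N m; "tool_pos": TCP position; "tcp_rot": TCP orientation; "ft_force": force on the tool from outside, world axes, zero at the start; "wrist_torque": the same for the moment, N m; "finger_gap": finger opening in mm.
Only numpy, scipy, OpenCV 4.12 (cv2) and the standard library are available. Lean on these libraries where they do the work, as an engineer would, in place of code of your own. Each camera call takes 0.05 s, during which the arm holds its last target. There are 200 camera calls.

## Working session

There is one attempt and no reset: what is moved stays moved. The work goes in short steps, Python scripts to look and compute and a shell command to move; the robot and the scene stay as the last step left them, time stands still between calls to the robot, and variables do not carry over. Pictures are saved under pics/ and viewed, about 8 in all and at most 12, crops included, and the job is handed in when it is done.

```bash
mkdir -p pics; ls; cat > h.py <<'E'
import numpy as np, cv2
from bench import r
def ray(s,uv,T=None):
    T=np.array(s["T"]) if T is None else T
    K=np.array(s["K"]); d=np.linalg.inv(K)@[uv[0],uv[1],1]
    return T[:3,3],T[:3,:3]@d
def at_z(s,uv,z,T=None):
    o,d=ray(s,uv,T); return o+d*(z-o[2])/d[2]
def tri(*rays):
    A=0;b=0
    for o,d in rays:
        d=d/np.linalg.norm(d);P=np.eye(3)-np.outer(d,d);A=A+P;b=b+P@o
    return np.linalg.solve(A,b)
def proj(s,p,T=None):
    T=np.array(s["T"]) if T is None else T
    q=np.array(s["K"])@(np.linalg.inv(T)@np.append(p,1))[:3]; return q[:2]/q[2]
def toolT(st):
    from scipy.spatial.transform import Rotation as R
    T=np.eye(4);T[:3,:3]=R.from_euler('xyz',st["tcp_rot"],degrees=True).as_matrix();T[:3,3]=st["tool_pos"];return T
def wrist():
    st=r.sense(); s=r.snapshot("wrist"); s["T"]=toolT(st)@np.array(s["tool_from_camera"]); return s
def save(s,n,crop=None,f=1):
    im=s["image"][:,:,::-1]
    if crop: im=im[crop[1]:crop[3],crop[0]:crop[2]]
    cv2.imwrite("pics/"+n,cv2.resize(im,None,fx=f,fy=f,interpolation=cv2.INTER_CUBIC))
E
python3 - <<'E'
from h import *
a=[]
for n in("scene","side"):
    s=r.snapshot(n); a.append(s["image"])
    print(n,"cam",np.round(s["T"][:3,3]))
    for l in["label","label_face","rack","shelf","dock","dock_slot","fitted_a","small_a","carton_a","reel","tape_roll","scanner"]:
        p=r.pinpoint(s,l)
        print(l,[(np.round(q["uv"]).tolist(),round(q["conf"],2)) for q in p[:4]])
    save(s,n+".png",f=1.5)
print(r.sense())
E
```

```text
pics
scene cam [1131. -591.  704.]
label [([187.0, 284.0], 0.92), ([140.0, 262.0], 0.77), ([102.0, 306.0], 0.75)]
label_face [([180.0, 286.0], 0.84), ([93.0, 308.0], 0.73), ([130.0, 252.0], 0.56)]
rack [([132.0, 256.0], 0.62)]
shelf [([278.0, 185.0], 0.58)]
dock [([280.0, 166.0], 0.78)]
dock_slot [([133.0, 253.0], 0.62), ([281.0, 156.0], 0.46), ([305.0, 147.0], 0.21)]
fitted_a [([305.0, 148.0], 0.76), ([252.0, 192.0], 0.73)]
small_a [([126.0, 237.0], 0.56), ([132.0, 246.0], 0.45)]
carton_a [([340.0, 161.0], 0.88), ([288.0, 206.0], 0.81), ([279.0, 188.0], 0.17)]
reel [([284.0, 153.0], 0.67)]
tape_roll []
scanner [([227.0, 196.0], 0.7), ([280.0, 157.0], 0.16)]
side cam [250. 566. 679.]
label [([264.0, 165.0], 0.75), ([312.0, 167.0], 0.62), ([314.0, 153.0], 0.49)]
label_face [([312.0, 156.0], 0.73), ([275.0, 168.0], 0.53), ([318.0, 151.0], 0.46)]
rack [([322.0, 179.0], 0.58), ([310.0, 165.0], 0.22)]
shelf [([217.0, 289.0], 0.9)]
dock [([216.0, 260.0], 0.84)]
dock_slot [([213.0, 251.0], 0.77)]
fitted_a [([243.0, 216.0], 0.76), ([181.0, 323.0], 0.6), ([341.0, 179.0], 0.25)]
small_a [([326
[... 217 characters left out ...]
er [([280.0, 258.0], 0.9)]
{'time': 1.3, 'joint_pos': array([-7.31318232e+01,  7.47136306e+00,  8.52675630e+01,  8.33392586e-04,
        8.72615752e+01, -4.89261459e+00]), 'qd': array([ 0.01718657, -0.02389632, -0.0199181 ,  0.05550223, -0.01223058,
        0.00664477]), 'joint_efforts': array([ 1.23281283e-03, -5.69307160e+01, -5.00858760e+01, -2.54964398e-04,
        1.11443525e-03, -5.58698389e-05]), 'tool_pos': array([ 222.4704527 , -557.23630813,  253.29244209]), 'tcp_rot': array([-1.79999128e+02,  4.28362378e-04, -6.82392484e+01]), 'ft_force': array([-0.26852194,  0.79864113,  0.13509473]), 'wrist_torque': array([ 0.01596023, -0.00812336,  0.02653189]), 'finger_gap': 85.59756467944429}
```

View pics/scene.png

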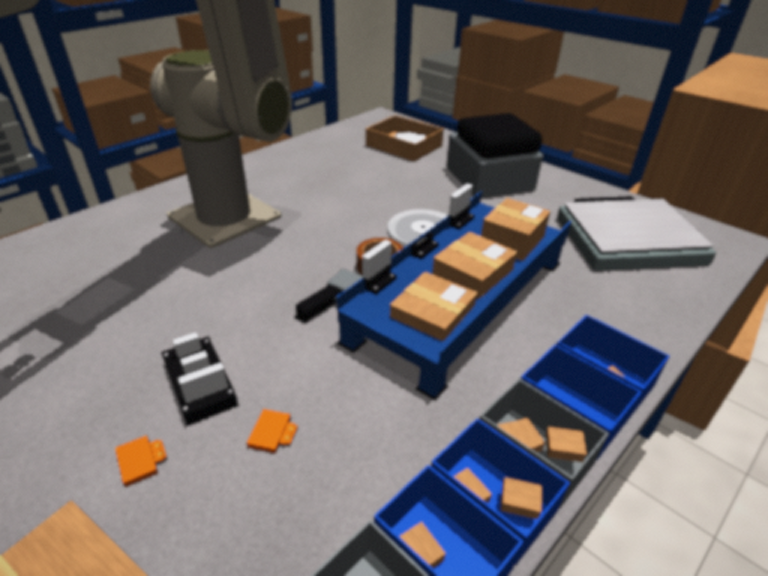

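View pics/side.png

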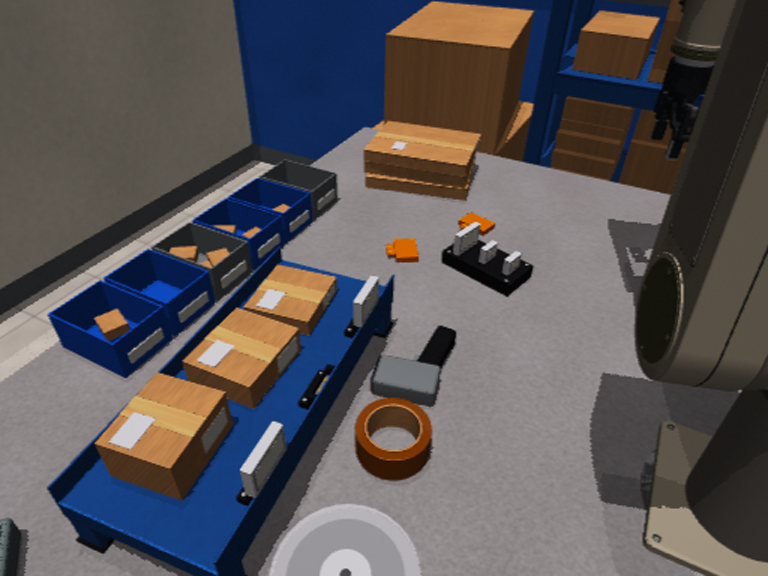

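```bash
python3 - <<'E'
from h import *
s=r.snapshot("scene"); d=r.snapshot("side")
def t(n,a,b):
    p=tri(ray(s,a),ray(d,b)); print(n,np.round(p,1),np.round(proj(s,p)-a,1),np.round(proj(d,p)-b,1)); return p
P={}
for l in["label","label_face","rack","dock","dock_slot","fitted_a","small_a"]:
    pass
t("rack",[132,256],[322,179])
ds=t("dockslot",[281,156],[213,251]); t("dock",[280,166],[216,260])
fs=t("fitS",[252,192],[243,216]); fl=t("fitL",[305,148],[181,323])
t("labeltop",[135,249],[311,155])
v=fl-fs; print("shelf y dir yaw",np.degrees(np.arctan2(v[1],v[0]))-90, np.linalg.norm(v))
a=cv2.resize(s["image"][210:290,90:180],(400,356),interpolation=2); b=cv2.resize(d["image"][135:205,280:370],(400,311),interpolation=2)
c=cv2.resize(s["image"][110:220,220:320],(400,440),interpolation=2)
b=cv2.copyMakeBorder(b,0,45,0,0,0); im=np.hstack([a,b])
cv2.imwrite("pics/crop.png",im[:,:,::-1])
E
```

```text
rack [ 474.1 -355.3    0.5] [0.1 0. ] [ 0.1 -0. ]
dockslot [547.6 150.3 121.7] [-0.2 -0. ] [-0.3  0. ]
dock [548.4 144.6  87.8] [-0.8 -0.1] [-1.3  0.2]
fitS [570.1  -7.5  79.6] [-1.7 -0.4] [-2.   0.4]
fitL [529.8 295.4  82.4] [-1.3  0. ] [-2.5  0.2]
labeltop [ 522.5 -361.8   69.7] [-0.4 -0.2] [-0.3  0.2]
shelf y dir yaw 7.575215978030116 305.63132480934803
```

View pics/crop.png

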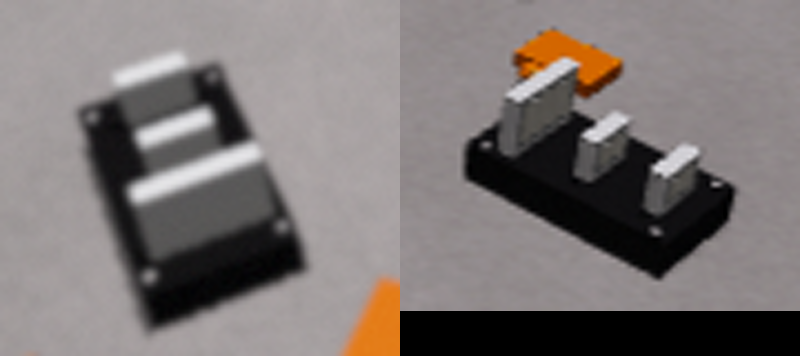

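```bash
cat >> h.py <<'E'
def sh(p,yaw):
    st=r.sense(); T=toolT(st); s=T[:3,:3].T@(np.array(p)-T[:3,3])
    dy=(yaw-st["tcp_rot"][2]+180)%360-180
    print("shift m",np.round(s/1000,4),"turn",round(-dy,2),"t",round(st["time"],2),"rot",np.round(st["tcp_rot"],1))
E
python3 - <<'E'
from h import *
s=wrist(); print(np.round(s["tool_from_camera"],3),s["K"])
sh([500,-360,215],-9)
E
```

```text
[[ 1.00000e+00 -0.00000e+00  0.00000e+00 -6.20000e-02]
 [ 0.00000e+00  9.51000e-01  3.09000e-01 -7.95050e+01]
 [-0.00000e+00 -3.09000e-01  9.51000e-01 -1.20188e+02]
 [ 0.00000e+00  0.00000e+00  0.00000e+00  1.00000e+00]] [[307.42877047   0.         256.53718002]
 [  0.         307.42877047 194.48244314]
 [  0.           0.           1.        ]]
shift m [-0.0803 -0.3309  0.0383] turn -59.24 t 1.45 rot [-180.     0.   -68.2]
```

```bash
python3 -m jog '[[-0.01,-0.04,0.005,-8,45],[-0.02,-0.08,0.01,-16,45],[-0.03,-0.125,0.015,-24,45],[-0.045,-0.17,0.02,-32,45],[-0.06,-0.215,0.025,-40,45],[-0.07,-0.26,0.03,-48,45],[-0.09,-0.295,0.035,-54,45],[-0.095,-0.295,0.035,-59,45]]'
python3 -m jog '[[0,0,0,0,45]]'
python3 - <<'E'
from h import *
s=wrist(); print(r.sense()["tool_pos"],r.sense()["tcp_rot"],r.sense()["finger_gap"])
for l in["label","label_face","label_tip","rack","small_a"]:
    print(l,[(np.round(q["uv"],1).tolist(),round(q["conf"],2)) for q in r.pinpoint(s,l)[:4]],[(np.round(q["bbox"],1).tolist(),round(q["conf"],2)) for q in r.search_frame(s,l)[:4]])
save(s,"w1.png",f=1.5); np.savez("w1.npz",T=s["T"],K=s["K"],im=s["image"])
E
```

```text
time: 2.25
tool_pos: [464.1, -355.6, 217.3]
tcp_rot: [-179.9, 0.0, -8.7]
ft_force: [0.4, -0.8, 0.2]
finger_gap: 38.5
time: 2.35
tool_pos: [464.7, -354.4, 217.1]
tcp_rot: [-179.9, 0.0, -8.5]
ft_force: [-0.2, 0.2, 0.9]
finger_gap: 38.3
[ 464.69613913 -354.58885509  217.11065022] [-1.79844884e+02  1.37265682e-02 -8.69843984e+00] 38.46726575498624
label [([441.4, 107.3], 0.73), ([343.9, 262.1], 0.7), ([318.4, 184.1], 0.69), ([316.4, 177.3], 0.58)] [([306.3, 149.5, 341.9, 230.4], 0.77), ([384.6, 79.5, 466.8, 166.0], 0.62), ([329.3, 251.0, 376.7, 295.6], 0.58)]
label_face [([309.9, 187.0], 0.69), ([337.9, 278.0], 0.64), ([264.8, 167.1], 0.44)] [([383.7, 82.5, 468.1, 162.5], 0.83), ([326.9, 251.3, 375.9, 297.8], 0.74), ([302.3, 148.1, 341.3, 226.2], 0.55)]
label_tip [([314.9, 179.9], 0.77), ([349.4, 253.3], 0.58)] [([305.7, 149.7, 342.4, 228.9], 0.88), ([327.0, 252.5, 374.8, 297.1], 0.76), ([383.2, 80.3, 466.2, 165.4], 0.67)]
rack [([264.3, 167.6], 0.97)] [([184.4, 121.8, 353.4, 225.5], 0.79)]
small_a [([264.3, 171.7], 0.79), ([212.8, 168.1], 0.59)] [([198.5, 143.8, 220.9, 196.6], 0.78), ([251.8, 149.2, 275.5, 203.6], 0.75), ([300.1, 148.0, 338.8, 227.1], 0.72)]
```

View pics/w1.png

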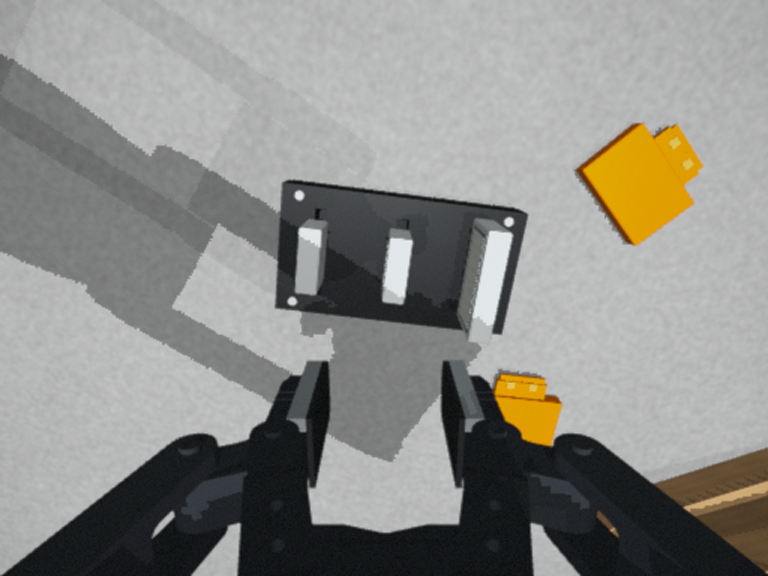

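```bash
python3 - <<'E'
from h import *
z=np.load("w1.npz"); s={"T":z["T"],"K":z["K"]}
A=lambda u,v,h:at_z(s,[u/1.5,v/1.5],h)
ang=lambda p:np.round(np.degrees(np.arctan2(p[1],p[0])),1)
d=[A(299,195.5,30),A(509,221.5,30),A(292,300.5,30)]; print("dots",np.round(d,1),ang(d[1]-d[0]),ang(d[0]-d[2])-90,np.linalg.norm(d[1]-d[0]))
c=[A(*p,78) for p in[(487,231),(513,232),(492,341),(467,338)]]; print("top",np.round(c,1)[:,:2],"mid",np.mean(c,0))
print(ang((c[0]+c[1]-c[2]-c[3]))-90, np.linalg.norm(c[0]-c[3]),np.linalg.norm(c[0]-c[1]))
# refine top quad by brightness threshold
im=cv2.cvtColor(z["im"],cv2.COLOR_RGB2GRAY); m=np.zeros_like(im); m[148:232,300:346]=1
for th in(190,205,220):
    b=((im>th)&(m>0)).astype(np.uint8); n,l,st,ce=cv2.connectedComponentsWithStats(b); k=1+np.argmax(st[1:,4])
    ys,xs=np.where(l==k); w=np.array([at_z(s,[x,y],78)[:2] for x,y in zip(xs,ys)]).astype(np.float32)
    print(th,st[k],cv2.minAreaRect(w))
E
```

```text
dots [[ 415.8 -300.3   30. ]
 [ 551.  -337.8   30. ]
 [ 396.  -371.1   30. ]] -15.5 -15.599999999999994 140.30598264142273
top [[ 526.7 -331.8]
 [ 541.2 -334.5]
 [ 524.2 -400.1]
 [ 509.3 -395.8]] mid [ 525.36096311 -365.53598363   78.        ]
-14.900000000000006 66.3544830409851 14.800378714383765
190 [315 154  26  64 920] ((526.4342041015625, -360.79815673828125), (57.593177795410156, 13.24772834777832), 74.33626556396484)
205 [315 154  26  63 882] ((526.590087890625, -360.3869934082031), (56.53593826293945, 12.894267082214355), 74.21033477783203)
220 [316 154  25  63 837] ((526.6184692382812, -360.51556396484375), (56.31957244873047, 12.432150840759277), 74.38092041015625)
```

```bash
python3 - <<'E'
from h import *
sh([525.2,-366.5,120],-15.5); sh([525.2,-366.5,66],-15.5)
E
```

```text
shift m [0.0623 0.0012 0.0973] turn 6.71 t 2.9 rot [-179.9    0.    -8.8]
shift m [0.0623 0.0013 0.1513] turn 6.71 t 2.9 rot [-179.9    0.    -8.8]
```

```bash
python3 -m jog '[[0.031,0.001,0.03,3.4,45],[0.062,0.001,0.06,6.7,45],[0.0623,0.0012,0.097,6.7,45],[0.0623,0.0012,0.097,6.7,45],[0.0623,0.0012,0.097,6.7,45]]' 50
python3 - <<'E'
from h import *
s=wrist(); st=r.sense(); print(st["tool_pos"],st["tcp_rot"],st["finger_gap"])
sh([525.2,-366.5,66],-15.5)
save(s,"w2.png",f=1.5); np.savez("w2.npz",T=s["T"],K=s["K"],im=s["image"])
E
```

```text
time: 3.4
tool_pos: [524.4, -366.1, 119.9]
tcp_rot: [-179.8, 0.2, -15.5]
ft_force: [-0.8, -0.7, 0.7]
finger_gap: 38.5
[ 525.30496228 -366.98949978  121.88927019] [-1.79904851e+02 -2.63249694e-02 -1.54954748e+01] 38.64244380683538
shift m [-0.0003 -0.0004  0.0559] turn 0.0 t 3.45 rot [-179.9   -0.   -15.5]
```

View pics/w2.png

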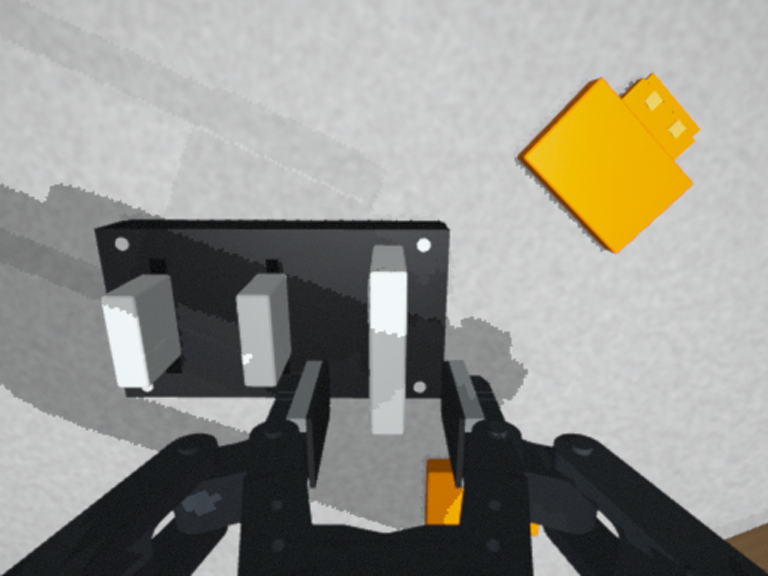

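```bash
python3 - <<'E'
from h import *
z=np.load("w2.npz"); s={"T":z["T"],"K":z["K"]}; Ti=np.linalg.inv(toolT(r.sense()))
for p in[(370,271),(406,271),(372,434),(404,434)]: print((Ti@np.append(at_z(s,[p[0]/1.5,p[1]/1.5],78),1))[:3].round(1))
E
python3 -m jog '[[0,0,0.028,0,45],[0,0,0.056,0,45],[0,0,0.056,0,45]]'
```

```text
[ -6.5 -35.3  43.9]
[  6.6 -35.3  44. ]
[-6.4 34.1 43.8]
[ 6.8 34.  43.8]
time: 3.75
tool_pos: [523.9, -366.3, 64.7]
tcp_rot: [-179.8, 0.1, -15.5]
ft_force: [-0.2, 1.3, -0.8]
finger_gap: 38.6
```

```bash
python3 -m jog '[[0,0,0,0,30],[0,0,0,0,10],[0,0,0,0,0],[0,0,0,0,0],[0,0,0,0,0],[0,0,0,0,0]]' 60
python3 -c "
from h import *
sh([525,-366,190],-15.5)"
```

```text
time: 4.35
tool_pos: [525.2, -367.6, 67.9]
tcp_rot: [-180.0, -0.1, -15.5]
ft_force: [-1.5, -0.0, 7.9]
finger_gap: 13.1
shift m [-0.0005 -0.0015 -0.1221] turn -0.02 t 4.35 rot [-1.80e+02 -1.00e-01 -1.55e+01]
```

```bash
python3 -m jog '[[0,0,-0.02,0,0],[0,0,-0.05,0,0],[0,0,-0.09,0,0],[0,0,-0.13,0,0],[0,0,-0.17,0,0],[0,0,-0.205,0,0]]'
python3 -c "
from h import *
s=wrist(); save(s,'w3.png',f=1.0)
sh([520,145,290],7.6)"
```

```text
time: 4.95
tool_pos: [525.2, -367.9, 276.9]
tcp_rot: [180.0, -0.3, -15.5]
ft_force: [-0.5, 0.3, -1.0]
finger_gap: 13.3
shift m [-0.1442 -0.4936 -0.0096] turn -23.12 t 5.0 rot [179.8  -0.7 -15.5]
```

View pics/w3.png

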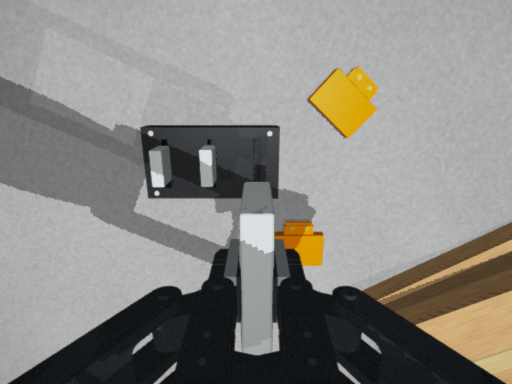

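```bash
python3 -c "
from h import *
sh([553,95,290],7.6)"
python3 -m jog '[[-0.01,-0.045,-0.004,-3,0],[-0.02,-0.09,-0.008,-6,0],[-0.032,-0.135,-0.013,-9,0],[-0.043,-0.18,-0.013,-12,0],[-0.054,-0.225,-0.013,-15,0],[-0.065,-0.27,-0.013,-18,0],[-0.076,-0.315,-0.013,-21,0],[-0.087,-0.36,-0.013,-23,0]]'
python3 -c "
from h import *
sh([553,95,290],7.6)"
```

```text
shift m [-0.099  -0.4543 -0.0088] turn -23.12 t 5.0 rot [179.8  -0.7 -15.5]
time: 5.8
tool_pos: [539.2, 2.8, 296.0]
tcp_rot: [179.5, -0.7, 7.6]
ft_force: [0.4, 0.7, -0.3]
finger_gap: 13.1
shift m [ 0.0258 -0.0896  0.0055] turn -0.0 t 5.8 rot [179.5  -0.7   7.6]
```

```bash
python3 -m jog '[[0.013,-0.045,0.003,0,0],[0.026,-0.09,0.005,0,0],[0.026,-0.09,0.005,0,0],[0.026,-0.09,0.005,0,0]]'
python3 - <<'E'
from h import *
s=wrist(); st=r.sense(); print(st["tool_pos"],st["tcp_rot"],st["finger_gap"])
for l in["dock","dock_slot","shelf","fitted_a","label_tip"]:
    for q in r.pinpoint(s,l)[:2]: print(l,np.round(q["uv"],1),round(q["conf"],2),at_z(s,q["uv"],115).round(1),at_z(s,q["uv"],85).round(1)[:2])
save(s,"w4.png",f=1.5); np.savez("w4.npz",T=s["T"],K=s["K"],im=s["image"])
E
```

```text
time: 6.2
tool_pos: [553.1, 96.7, 291.1]
tcp_rot: [179.4, -0.8, 7.8]
ft_force: [0.3, -0.7, -0.0]
finger_gap: 13.5
[553.22264764  95.46047839 291.13477325] [179.42550573  -0.76778653   7.65768781] 13.416062062807368
dock [254.3 121.8] 0.72 [546.3 149.4 115. ] [546.9 146.7]
dock_slot [258.3 123.8] 0.73 [550.3 148.1 115. ] [551.2 145.2]
shelf [253.9 112.8] 0.73 [544.9 157.5 115. ] [545.3 155.6]
label_tip [254.4 124.5] 0.75 [546.7 147.  115. ] [547.3 144. ]
```

View pics/w4.png

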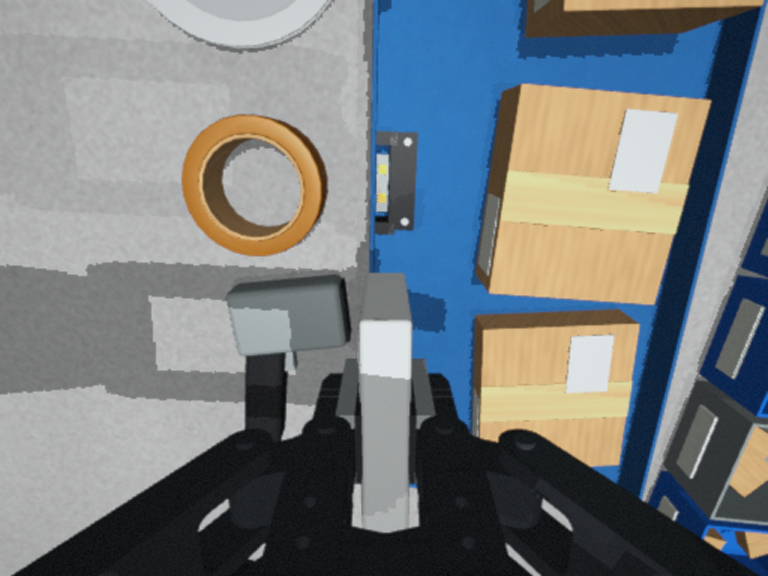

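```bash
python3 - <<'E'
from h import *
z=np.load("w4.npz"); s={"T":z["T"],"K":z["K"],"image":z["im"]}
save(s,"w4c.png",(232,78,302,162),7)
E
```

```text
(no output)
```

View pics/w4c.png

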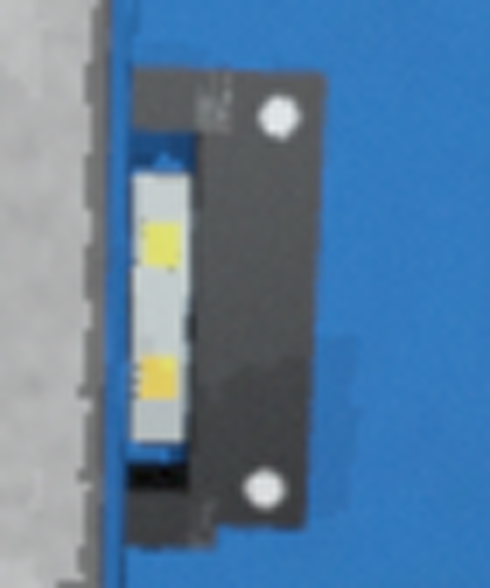

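```bash
python3 - <<'E'
from h import *
z=np.load("w4.npz"); s={"T":z["T"],"K":z["K"]}
A=lambda p,h:at_z(s,[232+p[0]/7-.5,78+p[1]/7-.5],h)
ang=lambda p:np.degrees(np.arctan2(p[1],p[0]))
a,b=A((133,132),115),A((127,488),115); c,d=A((197,132),112),A((188,488),112); e,f=A((279,117),112),A((265,488),112)
l1,l2=A((107,0),115),A((102,588),115)
print([np.round(p,1)[:2].tolist() for p in(a,b,c,d,e,f)]); print("yaw",[round(ang(p)-90,2) for p in(a-b,c-d,e-f,l1-l2)],"w",np.linalg.norm(a-c),"L",np.linalg.norm(a-b))
m=(a+b+c+d)/4; print("slot",m.round(1))
# held label: top-face corners in tool frame
TI=np.linalg.inv(toolT(r.sense()))
for h in (40,44,48):  # top above TCP? top z = TCPz+? 
  pass
for p in[(360,321),(412,321),(363,529),(405,529)]:
    o,dr=ray(s,[p[0]/1.5-.17,p[1]/1.5-.17]); o=(TI@np.append(o,1))[:3]; dr=TI[:3,:3]@dr
    print([np.round(o+dr*(k-o[2])/dr[2],1)[:2].tolist() for k in(-14,-11,-8)])
# label tongue bottom? 
E
```

```text
[[539.8, 171.5], [545.0, 125.1], [548.2, 172.6], [553.5, 125.7], [558.7, 175.9], [564.1, 127.1]]
yaw [np.float64(6.38), np.float64(6.42), np.float64(6.36), np.float64(6.66)] w 8.95933564654983 L 46.73028910895946
slot [546.7 148.7 113.5]
[[-6.0, -39.5], [-6.2, -38.3], [-6.4, -37.2]]
[[6.9, -39.6], [7.1, -38.4], [7.3, -37.2]]
[[-5.9, 25.7], [-6.1, 28.7], [-6.3, 31.7]]
[[6.3, 25.6], [6.5, 28.6], [6.7, 31.7]]
```

```bash
cat >> h.py <<'E'
def dockshift(z,slot=(546.7,148.7),yaw=6.5,tipx=1.6,tipy=-1.5):
    from scipy.spatial.transform import Rotation as R
    st=r.sense(); T=toolT(st); e=st["tcp_rot"]; dy=yaw-e[2]
    Rn=R.from_euler('xyz',[e[0],e[1],yaw],degrees=True).as_matrix()
    o=Rn@np.array([tipx,tipy,54]); p=[slot[0]-o[0],slot[1]-o[1],z]
    print("tgt",np.round(p,1)); sh(p,yaw)
E
python3 -c "
from h import *
dockshift(185); dockshift(240)"
```

```text
tgt [544.5 147.5 185. ]
shift m [-0.0031 -0.055   0.1052] turn 0.99 t 6.5 rot [179.5  -0.7   7.5]
tgt [544.5 147.5 240. ]
shift m [-0.0024 -0.0545  0.0502] turn 0.99 t 6.5 rot [179.5  -0.7   7.5]
```

```bash
python3 -m jog '[[-0.001,-0.028,0.015,0.5,0],[-0.0024,-0.0545,0.03,1,0],[-0.0024,-0.0545,0.07,1,0],[-0.0031,-0.055,0.1,1,0],[-0.0031,-0.055,0.105,1,0],[-0.0031,-0.055,0.105,1,0],[-0.0031,-0.055,0.105,1,0]]'
python3 - <<'E'
from h import *
s=wrist(); st=r.sense(); print(st["tool_pos"],st["tcp_rot"],st["finger_gap"]); dockshift(185)
d=r.snapshot("side"); a=cv2.resize(s["image"][:,130:386],None,fx=1.5,fy=1.5,interpolation=2)
p=cv2.resize(d["image"][180:330,170:270],(384,576),interpolation=2)
cv2.imwrite("pics/w5.png",np.hstack([a,p])[:,:,::-1]); np.savez("w5.npz",T=s["T"],K=s["K"],im=s["image"])
E
```

```text
time: 7.2
tool_pos: [545.7, 147.1, 187.4]
tcp_rot: [179.5, -0.9, 6.4]
ft_force: [0.8, 0.3, 0.3]
finger_gap: 13.3
[545.99678333 147.29347968 187.75337999] [179.47755478  -0.95710504   6.44505261] 13.321133143069497
tgt [544.3 147.4 185. ]
shift m [-0.0017 -0.0003  0.0027] turn -0.05 t 7.25 rot [179.5  -1.    6.4]
```

View pics/w5.png

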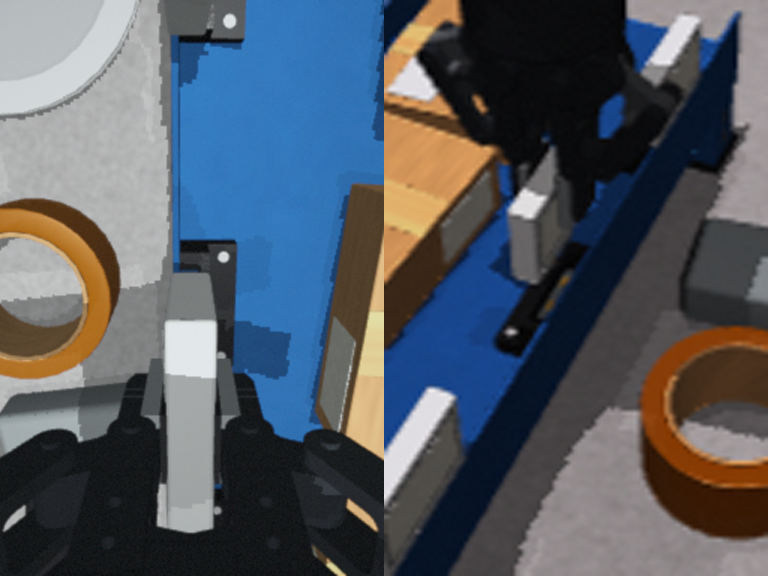

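```bash
python3 - <<'E'
from h import *
z=np.load("w5.npz"); s={"T":z["T"],"K":z["K"],"image":z["im"]}
save(s,"w5c.png",(225,140,305,225),7)
E
```

```text
(no output)
```

View pics/w5c.png

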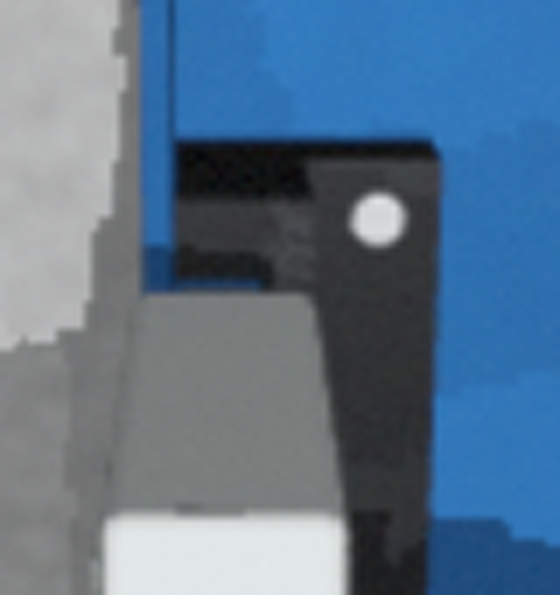

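```bash
python3 - <<'E'
from h import *
z=np.load("w5.npz"); s={"T":z["T"],"K":z["K"]}; T=z["T"]
A=lambda p,h:at_z(s,[225+p[0]/7-.5,140+p[1]/7-.5],h)
y=np.radians(6.4); X=np.array([np.cos(y),np.sin(y)]);Y=np.array([-np.sin(y),np.cos(y)]); slot=np.array([546.7,148.7])
f=lambda p:np.round([(p[:2]-slot)@X,(p[:2]-slot)@Y],1)
for n,p,h in[("lipback",(174,250),115),("lipfront",(142,250),115),("wall",(272,265),112),("cheek",(225,252),112),("shL",(140,293),149.8),("shR",(315,293),149.8),("topL",(105,515),197.8),("topR",(348,515),197.8)]: print(n,f(A(p,h)))
dockshift(165)
E
```

```text
lipback [-4.5 27.7]
lipfront [-7.4 27.7]
wall [ 4.7 25.4]
cheek [ 0.3 26.7]
shL [-6.8 33.7]
shR [ 6.5 33.6]
topL [-7.6 35. ]
topR [ 5.6 34.9]
tgt [544.3 147.4 165. ]
shift m [-0.0021 -0.0005  0.0227] turn -0.05 t 7.3 rot [179.5  -1.    6.5]
```

```bash
python3 -m jog '[[-0.002,-0.0015,0.006,0,0],[-0.002,-0.0015,0.01,0,0],[-0.002,-0.0015,0.01,0,0],[-0.002,-0.0015,0.01,0,0]]'
python3 -c "
from h import *
dockshift(170)"
```

```text
time: 7.7
tool_pos: [543.8, 148.5, 177.5]
tcp_rot: [179.5, -0.9, 6.5]
ft_force: [-0.2, 0.4, -0.6]
finger_gap: 13.4
tgt [544.3 147.4 170. ]
shift m [0.0003 0.0011 0.0075] turn -0.04 t 7.7 rot [179.5  -0.9   6.5]
```

```bash
python3 -m jog '[[0.0002,0,0.004,0,0],[0.0002,0,0.008,0,0],[0.0002,0,0.012,0,0],[0.0002,0,0.014,0,0],[0.0002,0,0.014,0,0]]'
python3 -c "
from h import *
dockshift(160);print(r.sense()['ft_force'].round(1))"
```

```text
time: 8.2
tool_pos: [544.0, 148.4, 162.8]
tcp_rot: [179.5, -0.9, 6.5]
ft_force: [0.1, 0.6, -1.7]
finger_gap: 13.6
tgt [544.4 147.4 160. ]
shift m [0.0003 0.001  0.0029] turn -0.04 t 8.2 rot [179.5  -0.9   6.5]
[ 0.1  0.6 -1.7]
```

```bash
python3 -m jog '[[0,0,0.002,0,0],[0,0,0.004,0,0],[0,0,0.005,0,0],[0,0,0.005,0,0]]'
python3 -m jog '[[0,0,0.001,0,0],[0,0,0.002,0,0],[0,0,0.003,0,0],[0,0,0.003,0,0]]'
```

```text
time: 8.6
tool_pos: [544.3, 148.4, 158.4]
tcp_rot: [179.5, -0.9, 6.5]
ft_force: [-1.2, -0.9, 4.8]
finger_gap: 13.3
time: 9.0
tool_pos: [544.6, 148.4, 156.1]
tcp_rot: [179.5, -1.0, 6.5]
ft_force: [-2.5, 0.2, 6.8]
finger_gap: 13.3
```

```bash
python3 -m jog '[[0,0,0.002,0,0],[0,0,0.003,0,0],[-0.0003,0,0.004,0,0],[-0.0003,0,0.004,0,0]]'
python3 -m jog '[[0,0,0.001,0,0],[0,0,0.002,0,0],[0,0,0.003,0,0],[0,0,0.003,0,0]]'
```

```text
time: 9.4
tool_pos: [545.0, 148.5, 153.4]
tcp_rot: [179.5, -1.1, 6.5]
ft_force: [-3.3, -0.2, 8.9]
finger_gap: 13.0
time: 9.8
tool_pos: [546.0, 148.6, 153.1]
tcp_rot: [179.5, -1.2, 6.5]
ft_force: [-6.5, -2.0, 17.3]
finger_gap: 13.0
```

```bash
python3 -m jog '[[-0.001,0,0.002,0,0],[-0.001,0,0.003,0,0],[-0.001,0,0.003,0,0],[-0.001,0,0.003,0,0]]'
python3 - <<'E'
from h import *
s=wrist(); d=r.snapshot("side"); print(r.sense()["tool_pos"],r.sense()["ft_force"])
a=cv2.resize(s["image"][140:225,225:305],(400,425),interpolation=2)
p=cv2.resize(d["image"][225:295,180:246],(400,425),interpolation=2)
cv2.imwrite("pics/w6.png",np.hstack([a,p])[:,:,::-1])
E
```

```text
time: 10.2
tool_pos: [546.0, 148.6, 153.0]
tcp_rot: [179.5, -1.4, 6.5]
ft_force: [-7.7, -2.9, 20.6]
finger_gap: 13.0
[546.01987246 148.62604831 153.01865132] [-6.97665188 -2.25381947 18.93878169]
```

View pics/w6.png

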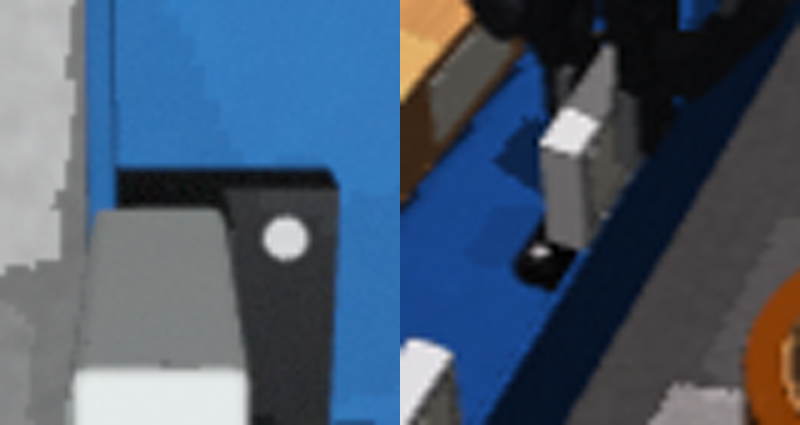

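```bash
python3 -m jog '[[-0.002,0,0.001,0,0],[-0.003,0,0.002,0,0],[-0.003,0,0.002,0,0],[-0.003,0,0.002,0,0]]' 80
python3 -m jog '[[-0.002,0,0.001,0,0],[-0.003,0,0.002,0,0],[-0.003,0,0.002,0,0],[-0.003,0,0.002,0,0]]'
```

```text
time: 10.7
tool_pos: [545.3, 148.6, 153.4]
tcp_rot: [179.5, -1.7, 6.5]
ft_force: [1.6, 0.1, 9.2]
finger_gap: 12.7
time: 11.1
tool_pos: [544.8, 148.6, 153.9]
tcp_rot: [179.5, -2.1, 6.4]
ft_force: [2.6, -0.5, 8.7]
finger_gap: 12.5
```

```bash
python3 -m jog '[[0,0,0.002,0,0],[0,0,0.003,0,0],[0,0,0.004,0,0],[0,0,0.004,0,0]]'
python3 -m jog '[[0,0,0.001,0,0],[0,0,0.002,0,0],[0,0,0.003,0,0],[0,0,0.003,0,0]]'
```

```text
time: 11.5
tool_pos: [545.5, 148.6, 153.1]
tcp_rot: [179.5, -2.2, 6.4]
ft_force: [-11.7, -3.2, 23.9]
finger_gap: 13.2
time: 11.9
tool_pos: [545.5, 148.6, 153.1]
tcp_rot: [179.5, -2.2, 6.4]
ft_force: [-15.0, -2.7, 24.8]
finger_gap: 13.1
```

```bash
python3 -m jog '[[-0.001,0,0.0025,0,0],[-0.001,0,0.0025,0,0],[-0.001,0,0.0025,0,0],[-0.001,0,0.0025,0,0],[-0.001,0,0.0025,0,0],[-0.001,0,0.0025,0,0],[-0.001,0,0.0025,0,0],[-0.001,0,0.0025,0,0]]'
python3 - <<'E'
from h import *
s=wrist(); st=r.sense(); print(st["tool_pos"],st["tcp_rot"],st["ft_force"],st["finger_gap"])
d=r.snapshot("side")
a=cv2.resize(s["image"],(384,288),interpolation=2); p=cv2.resize(d["image"][130:346,140:370],(408,384),interpolation=2)
a=cv2.copyMakeBorder(a,0,96,0,0,0)
cv2.imwrite("pics/w7.png",np.hstack([a,p])[:,:,::-1])
E
```

```text
time: 12.7
tool_pos: [545.3, 148.6, 153.1]
tcp_rot: [179.5, -2.3, 6.4]
ft_force: [-8.1, -2.5, 17.3]
finger_gap: 13.0
[545.27656285 148.5908469  153.08326528] [179.53105031  -2.2886399    6.44103503] [-7.40562269 -2.30352657 18.74050194] 12.800177950352623
```

View pics/w7.png

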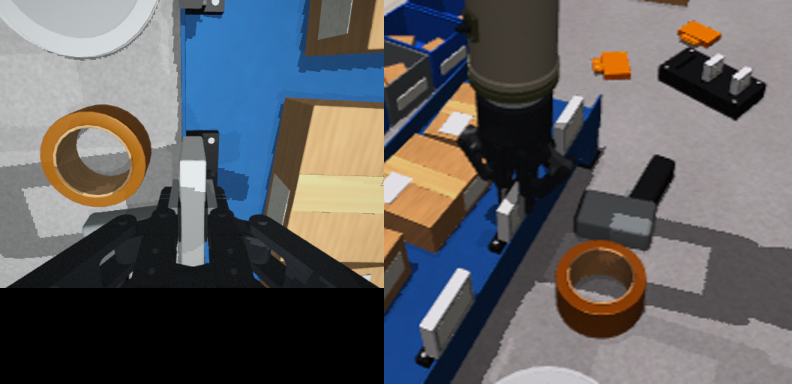

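The label stands in the middle dock in line with the two fitted ones. The small labels, cartons, tape and scanner are where they were, and height and push hold steady, so I'm handing in.

```bash
python3 -c "
from h import *
print(r.hand_in()); st=r.sense(); print(st['time'],st['tool_pos'],st['ft_force'],st['finger_gap'])"
```

```text
the job is handed in; nothing more can be done
None
the job is handed in; nothing more can be done
```

I took the wide white label from the rack, slid its tongue behind the lip into the empty middle dock with its display facing out, and pressed it against the contacts. I handed in at about 12.8 s with the gripper still pressing it down. The hand-in reported no verdict.

**Seating:** The push stopped hard at TCP z 153.0–153.1 mm three times, against 152.9 mm predicted for the shoulder on the lip. The last reading was about 18 N upward on the tool, with the fingers 12.8 mm apart and the label tilted about 2.3° (limit 8.6°).

**Surroundings:** In the last pictures the small labels, the cartons in view, the tape roll and the scanner looked undisturbed. The reel was only partly in view.

**What did not agree perfectly:**
- The label sits about 1–2 mm towards the dock's back wall, and a sideways force of about 7 N remains.
- The grip measures 13 mm on a case that should be 14 mm.
- The contact travel itself was never measured. From forces alone I put first contact at a TCP height of 159.5–161 mm, which gives 6.4–8 mm of travel against the 5.5 mm needed.

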